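Put the fallen spice tin back in its place in the packed rack

TASK

The red-lidded spice tin has fallen over on the bench: stand it up and put it back in its place in the steel rack, between the green-lidded and the yellow-lidded tins, standing upright on the rack floor and square with the row (either way round is fine). The row has closed up over its place, so slide the neighbours apart to make room, without lifting any of them out of the rack or knocking one over. Set the tin down rather than letting it drop, and leave the bottle, the bowl and the can on the bench where they are.

Things in the scene. Friction and masses are not known exactly. Their poses are not given: they have to be found in the camera images.
- rack: fixed open stainless tray on the bench that holds the row of tins: inside 66 mm (its x) by 264 mm long (its y, the way the row runs); sheet 3 mm; floor top 4 mm above the bench; lips along both long sides 22 mm high, end walls 50 mm high (above the bench; hemmed edges add 2 mm). It holds six tins with room for exactly one more. Origin at the centre of its underside, z up
- tin_red: spice tin 58 x 36 x 92 mm tall, white metal with a red band and red plastic lid (top 11 mm, 1 mm smaller all round), about 0.11 kg; origin at the centre of its underside, x along the 58 mm, y along the 36 mm, z from base to lid. It starts lying on the open bench on a narrow (36 x 92 mm) side, so 58 mm high and 36 mm wide there, its z axis level and its lid end away from the robot; the bench around it is clear
- tin_green: spice tin 58 x 36 x 92 mm tall, white metal with a green band and green plastic lid (top 11 mm, 1 mm smaller all round), about 0.11 kg; origin at the centre of its underside, x along the 58 mm, y along the 36 mm, z from base to lid. One of the two neighbours of the red tin's place; it stands loose in the rack, its 36 mm along the row, and slides with about 1 N if not pressed down
- tin_yellow: spice tin 58 x 36 x 92 mm tall, white metal with a yellow band and yellow plastic lid (top 11 mm, 1 mm smaller all round), about 0.11 kg; origin at the centre of its underside, x along the 58 mm, y along the 36 mm, z from base to lid. The other neighbour; it starts almost touching the green one, on either side of it; it stands loose in the rack, its 36 mm along the row, and slides with about 1 N if not pressed down
- tin_blue: spice tin 58 x 36 x 92 mm tall, white metal with a blue band and blue plastic lid (top 11 mm, 1 mm smaller all round), about 0.11 kg; origin at the centre of its underside, x along the 58 mm, y along the 36 mm, z from base to lid. Another tin of the row; it stands loose in the rack, its 36 mm along the row, and slides with about 1 N if not pressed down
- tin_white: spice tin 58 x 36 x 92 mm tall, white metal with a white band and white plastic lid (top 11 mm, 1 mm smaller all round), about 0.11 kg; origin at the centre of its underside, x along the 58 mm, y along the 36 mm, z from base to lid. Another tin of the row; it stands loose in the rack, its 36 mm along the row, and slides with about 1 N if not pressed down
- tin_black: spice tin 58 x 36 x 92 mm tall, white metal with a black band and black plastic lid (top 11 mm, 1 mm smaller all round), about 0.11 kg; origin at the centre of its underside, x along the 58 mm, y along the 36 mm, z from base to lid. Another tin of the row; it stands loose in the rack, its 36 mm along the row, and slides with about 1 N if not pressed down
- tin_brown: spice tin 58 x 36 x 92 mm tall, white metal with a dark brown band and dark brown plastic lid (top 11 mm, 1 mm smaller all round), about 0.11 kg; origin at the centre of its underside, x along the 58 mm, y along the 36 mm, z from base to lid. Another tin of the row; it stands loose in the rack, its 36 mm along the row, and slides with about 1 N if not pressed down
- squeeze_bottle: yellow squeeze bottle standing on the bench, 62 mm across, 185 mm tall, origin under its centre; a bystander
- prep_bowl: small steel bowl on the bench, 110 mm across, 48 mm tall, origin under its centre; a bystander
- oil_can: steel can with a green label on the bench, 68 mm across, 110 mm tall, origin under its centre; a bystander
There are look-alikes about, which are no part of the job. What is shaped like the tin_red but orange is not meant.

How it is judged:
At the end, for the whole second after the job is handed in: The red tin stands at rest on the rack floor (within 5 mm), upright within 0.08 rad, square with the row within 0.12 rad, on the rack centre line within 10 mm, directly between the green and yellow tins (each within 52 mm, centres); the other six stand upright on the rack floor (horizontal distance between tin_red and tin_green below 0.052 m and horizontal distance between tin_red and tin_yellow below 0.052 m and horizontal distance between tin_green and tin_yellow above 0.066 m and angle between the y axis of tin_red and the y axis of rack, either way round below 0.12 rad and x of tin_red in the frame of rack between -0.01 and 0.01 m and linear speed of tin_red below 0.01 m/s and angular speed of tin_red below 0.1 rad/s and angle between each of tin_red, tin_green, tin_yellow, tin_blue, tin_white, tin_black, tin_brown's own z axis and vertical below 0.08 rad and z of each of tin_red, tin_green, tin_yellow, tin_blue, tin_white, tin_black, tin_brown in the frame of rack below 0.009 m and x of tin_green in the frame of rack between -0.012 and 0.012 m and x of tin_yellow in the frame of rack between -0.012 and 0.012 m and x of tin_blue in the frame of rack between -0.012 and 0.012 m and x of tin_white in the frame of rack between -0.012 and 0.012 m and x of tin_black in the frame of rack between -0.012 and 0.012 m and x of tin_brown in the frame of rack between -0.012 and 0.012 m); the robot touches nothing.
It fails at once if a tin of the row is lifted out of the rack (its base rises more than 25 mm above the rack floor) or knocked over (leans more than 30 degrees) (z of any of tin_green, tin_yellow, tin_blue, tin_white, tin_black, tin_brown in the frame of rack above 0.029 m or angle between any of tin_green, tin_yellow, tin_blue, tin_white, tin_black, tin_brown's own z axis and vertical above 0.52 rad).
It fails at once if the red-lidded tin is dropped or knocked over (moves faster than 0.55 m/s, a fall of about 15 mm, while not held) (linear speed of tin_red above 0.55 m/s and contact force between tin_red and the fingers below 0.05 N).
It fails at once if the squeeze bottle, the bowl or the can is shifted by more than 20 mm or leans more than 20 degrees (distance of any of squeeze_bottle, prep_bowl, oil_can from where it was at the start of the episode above 0.02 m or angle between any of squeeze_bottle, prep_bowl, oil_can's own z axis and vertical above 0.35 rad).
It also fails if it takes over 72 s, if anything falls off the work surface, if the arm or the gripper's body presses on something with over 40 N, if the wrist force passes 120 N, or if a joint passes its speed limit or range.

ROBOT

A 6-joint arm with a two-finger parallel gripper is mounted at the origin on the work surface. World frame = base frame: x ahead of the robot, y to its left, z up, the work surface at z = 0. Lengths are in m, angles in rad, forces in N, time in s.
With the tool pointing down it reaches from about 0.275 to 0.975 m from the base axis. Payload 8.4 kg.
Tool frame: the origin (TCP) lies at the very end of the fingers, on their centre line; the grasp point (between the pads) lies 19 mm behind it (r.pinch_z is the distance from the TCP to the grasp point, in m); z points along the fingers, y is the line along which they close (so a half turn about z gives the same grasp; the last joint's range is limited). The gripper opens to 92 mm and grips with 3 to 60 N. Pads are 20 mm wide; open, the fingers measure 128 mm over their backs; the gripper's body (75 mm by 189 mm) begins 69 mm behind the grasp point.
Start: joints at [-1.262, 0.353, 1.633, -0, 1.155, -0.002], TCP at [0.191, -0.595, 0.215] pointing down, gripper open.
Joint ranges: [-2.63, 2.63], [-0.92, 2.1], [0.06, 2.66], [-1.3, 4.44], [0, 2.69], [-3.02, 3.02]. Speed limits (rad/s): [2.22, 2.22, 2.79, 3.14, 3.14, 3.14].

INTERFACE

Orientations are given as a unit quaternion [x, y, z, w].
In Python, from workcell import r gives the robot as it stands. The module is installed in compiled form; this text tells all that it offers.
- The arm moves only by the tool step_arm, never from a script. Its argument "moves" is a list of rows, each a list of 7 numbers: the turn, a rotation vector about the tool's x, y, z in degrees, then the shift along the tool's x, y, z in cm, then the closure, from 0 (fully open) to 1 (shut). A call has 1 to 12 rows; each row is the pose to reach, as a shift and turn from the pose commanded when the call began, along the tool's axes at that moment; what a row does not reach only later rows make up. A row lasts 1/10 s, in which the tool goes at most 50 mm and 8.59 degrees, less where a joint would pass 70% of its speed; a pose out of reach is approached as far as the arm can. A call with a gripper value outside its range is refused whole. The fingers move at their own pace and stop on an object; "squeeze" is the grip in N (left out, the last holds). Time passes only in rows, so rows that repeat a pose let the fingers close. It gives the time, the measured TCP pose, the force, the opening and the grip force at its end, in the units of the state.
- r.observe(): the state, without advancing time (a new reading comes with each control period).
- r.snapshot(name): name is "scene" or "top" or "wrist"; returns a dict with "pixels" (420x560x3 uint8, red, green, blue), "fx", "fy", "cx", "cy" (pixels), "R" (3x3) and "t" (3): a world point X has camera coordinates R X + t. Camera axes: x right, y down, z forward; pixel columns grow to the right and rows downward; lengths in m; the calibration is good to about 2 mm. The wrist camera is an equidistant fisheye: a pixel r from the principal point sees the ray r / f radians off the axis. A picture is of the moment at which its call begins. There is no depth.
- r.job_done(): hands the job in; it is judged then, once.
The state is a dict: "time": time; "qpos": joint angles; "qd": joint speeds; "joint_efforts": joint torques, N m; "position": TCP position; "orientation": TCP orientation; "wrist_force": force on the tool from outside, world axes, zero at the start; "torque": the same for the moment, N m; "finger_gap": opening from 0.0 (shut) to 1.0 (fully open); "grip_force": force on a finger pad.
Only numpy, scipy, OpenCV 4.12 (cv2) and the standard library are available. Lean on these libraries where they do the work, as an engineer would, in place of code of your own. Each camera call takes 0.05 s, during which the arm holds its last target. There are 200 camera calls.

## Working session

There is one attempt and no reset: what is moved stays moved. The work goes in short steps, Python scripts to look and compute and a tool call to move; the robot and the scene stay as the last step left them, time stands still between calls to the robot, and variables do not carry over. Pictures are saved under pics/ and viewed, at most 10 in all, crops included, and the job is handed in when it is done.

Besides the shell and the picture viewer there is one more tool, called as a command line: name --pt "numbers of a row" for each row, then --argument value for the rest. step_arm: Moves the arm, as the interface text tells. Its arguments: {"type":"object","properties":{"moves":{"type":"array","items":{"type":"array","items":{"type":"number"}}},"squeeze":{"type":"number"}},"required":["moves"]}

```bash
mkdir -p pics; cat > h.py <<'E'
import numpy as np, cv2
from workcell import r
from scipy.spatial.transform import Rotation as Ro
def snap(n,f):
    s=r.snapshot(n); cv2.imwrite('pics/'+f+'.png',s['pixels'][:,:,::-1]); np.savez('pics/'+f,**{k:s[k] for k in s if k!='pixels'}); return s
def px2w(f,uv,z):
    s=np.load('pics/'+f+'.npz'); R,t=s['R'],s['t']; out=[]
    for u,v in uv:
        d=np.array([(u-s['cx'])/s['fx'],(v-s['cy'])/s['fy'],1.])
        if f.startswith('wrist'):
            q=d[:2]*np.array([1,1]); th=np.hypot(*q); d=np.array([*(q/max(th,1e-9)*np.sin(th)),np.cos(th)])
        c=-R.T@t; w=R.T@d; out.append(c+w*(z-c[2])/w[2])
    return np.array(out).round(4)
def w2px(f,X):
    s=np.load('pics/'+f+'.npz'); X=np.atleast_2d(X); p=X@s['R'].T+s['t']
    return np.c_[s['fx']*p[:,0]/p[:,2]+s['cx'],s['fy']*p[:,1]/p[:,2]+s['cy']].round(1)
def crop(f,x0,y0,x1,y1,k,name):
    i=cv2.imread('pics/'+f+'.png')[y0:y1,x0:x1]; cv2.imwrite('pics/'+name+'.png',cv2.resize(i,None,fx=k,fy=k,interpolation=cv2.INTER_CUBIC))
E
python3 - <<'E'
from h import *
a=snap('top','top0'); b=snap('scene','scene0')
for s in(a,b): print(s['fx'],s['cx'],s['cy'],(-s['R'].T@s['t']).round(3),s['R'].round(2).tolist())
o=r.observe(); print(o['position'],o['orientation'],o['wrist_force'],r.pinch_z)
E
```

```text
523.3735689875938 289.79820575830684 211.59596148891026 [0.375 0.011 1.222] [[-0.03, -1.0, -0.01], [-0.99, 0.03, -0.11], [0.11, 0.01, -0.99]]
529.1907898517679 278.94296288226076 199.61972195050396 [1.357 0.097 0.803] [[-0.09, 1.0, 0.01], [0.65, 0.06, -0.75], [-0.75, -0.06, -0.66]]
[ 0.19102554 -0.59463989  0.2139383 ] [ 9.87950550e-01  1.54768656e-01 -7.58250691e-05 -6.06338777e-04] [-0.49873867 -0.39852251 -0.71508732] 0.0187
```

View pics/top0.png

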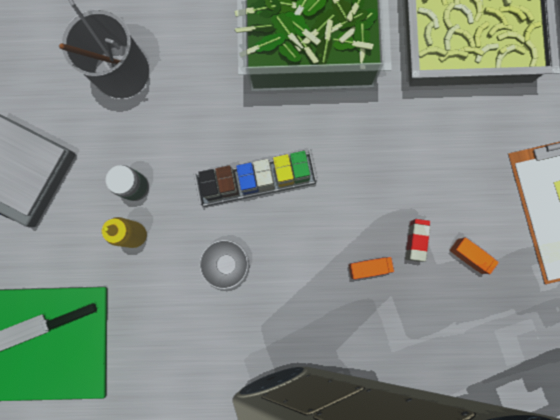

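View pics/scene0.png

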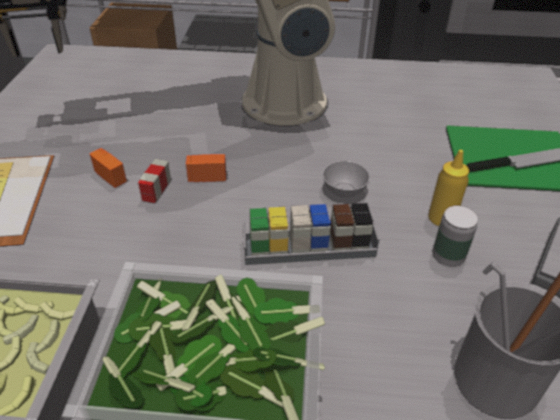

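The top view shows the row, left to right (+y to −y): black (208,183), brown (226,180), blue (246,177), white (263,174), yellow (284,168), green (300,166). Candidates for the red tin are the red/white one at (419,240), orange at (371,268) and orange at (475,255). The description fits (419,240), so I'll check that one and the rack in close crops.

```bash
python3 - <<'E'
from h import *
i=cv2.imread('pics/top0.png')
a=cv2.resize(i[145:212,190:322],None,fx=6,fy=6,interpolation=cv2.INTER_CUBIC)
b=cv2.resize(i[212:270,400:440],None,fx=6,fy=6,interpolation=cv2.INTER_CUBIC)
cv2.imwrite('pics/c1.png',a)
cv2.imwrite('pics/c2.png',cv2.resize(i[210:270,340:500],None,fx=5,fy=5,interpolation=cv2.INTER_CUBIC))
E
```

```text
(no output)
```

View pics/c1.png

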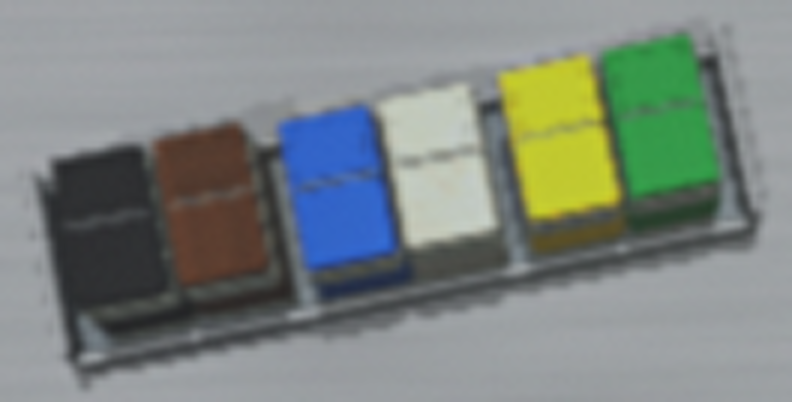

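View pics/c2.png

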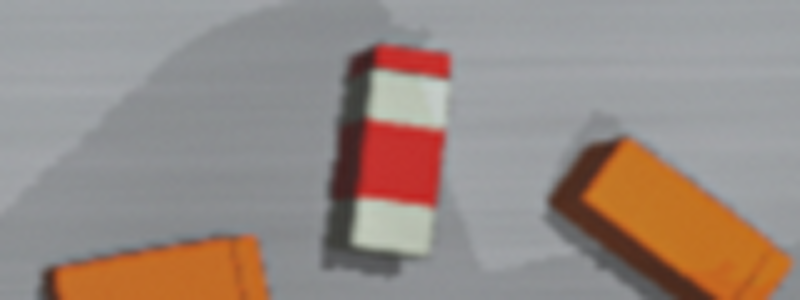

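The crops confirm it: the red-banded tin with the red lid end away from the robot is the target, and its two neighbours are plain orange. In the rack, free gaps lie brown–blue, white–yellow and green–end wall. Next I'll compute positions.

```bash
python3 - <<'E'
from h import *
c=lambda P,k,x,y:[(u/k+x-.5+.5/k,v/k+y-.5+.5/k) for u,v in P]
red=px2w('top0',c([(378,45),(451,52),(434,256),(350,248)],5,340,210),.058); print('red',red[:,:2].tolist(),red.mean(0))
ax=(red[0]+red[1]-red[2]-red[3])/2; print('len',np.hypot(*ax[:2]),'w',np.linalg.norm(red[2]-red[3]),'yaw z-axis',np.arctan2(ax[1],ax[0]))
T=dict(black=[(52,160),(140,148),(165,297),(75,308)],brown=[(155,135),(243,125),(266,272),(178,285)],blue=[(280,117),(368,106),(397,255),(310,270)],white=[(378,95),(468,85),(500,235),(412,250)],yellow=[(500,72),(590,57),(620,208),(530,222)],green=[(602,50),(690,35),(718,183),(632,197)])
M=[]
for n,P in T.items():
    w=px2w('top0',c(P,6,190,145),.096); m=w.mean(0); M.append(m[:2]); a=(w[0]+w[1]-w[2]-w[3])/2
    print(n,m[:2],'L',np.hypot(*a[:2]).round(4),'W',np.linalg.norm(w[1]-w[0]).round(4),'yaw',np.arctan2(a[1],a[0]).round(3))
M=np.array(M); d=M[5]-M[0]; d/=np.hypot(*d); print('row dir',d,'yaw of -row',np.arctan2(d[0],-d[1]),'along',((M-M[0])@d).round(4))
w=px2w('top0',c([(80,365),(755,232)],6,190,145),.024); print('rack near lip',w,np.linalg.norm(w[1]-w[0]))
w=px2w('top0',c([(75,355),(755,225),(712,60),(42,180)],6,190,145),.052); print('rack ends top',w[:,:2].tolist())
print(w2px('top0',[[.4,0,.1]]))
E
```

```text
red [[0.4777, -0.2572], [0.4737, -0.2894], [0.3835, -0.2769], [0.388, -0.2401]] [ 0.430725 -0.2659    0.058   ]
len 0.09115943450899641 w 0.03707411495909239 yaw z-axis -0.16307473990119165
black [0.5657  0.19895] L 0.0555 W 0.0323 yaw 0.148
brown [0.573475 0.1615  ] L 0.0555 W 0.0323 yaw 0.137
blue [0.578475 0.114725] L 0.0568 W 0.0323 yaw 0.173
white [0.5851   0.077875] L 0.0576 W 0.0331 yaw 0.189
yellow [0.59355  0.033775] L 0.0567 W 0.0332 yaw 0.169
green [ 0.601175 -0.003025] L 0.0556 W 0.0326 yaw 0.162
row dir [ 0.17299244 -0.98492315] yaw of -row 0.17386711443641817 along [0.     0.0382 0.0852 0.1226 0.1675 0.2051]
rack near lip [[ 0.5249  0.2223  0.024 ]
 [ 0.5692 -0.0391  0.024 ]] 0.26512723360681
rack ends top [[0.5252, 0.2192], [0.5673, -0.038], [0.6311, -0.0237], [0.5923, 0.2311]]
[[301.  256.3]]
```

The measurements agree: the red tin is 91 × 37 mm and the rack lip is 265 mm. The rack yaw is about 0.17 rad. I'll go above green/yellow for a close look.

```bash
cat >> h.py <<'E'
def plan(p,yaw=None,tilt=0,o=None):
    "target TCP p, tool x at yaw (deg), then tilt deg about tool y; prints row numbers"
    o=o or r.observe(); Rc=Ro.from_quat(o['orientation'])
    Rt=Rc if yaw is None else Ro.from_euler('z',yaw,degrees=True)*Ro.from_euler('x',180,degrees=True)*Ro.from_euler('y',tilt,degrees=True)
    rv=(Rc.inv()*Rt).as_rotvec(degrees=True); d=Rc.inv().apply(np.array(p)-o['position'])*100
    print('turn',rv.round(2),'shift',d.round(2),'rows>=',max(np.linalg.norm(rv)/8.59,np.linalg.norm(d)/5).round(1),'t',round(o['time'],2))
E
python3 -c "
from h import *
plan([.597,.015,.2],99.8)"
```

```text
turn [-6.000e-02 -5.000e-02 -8.199e+01] shift [ 57.3  -45.63   1.45] rows>= 14.7 t 0.1
```

step_arm --pt "0 0 -82 57.3 -45.6 1.4 0" --pt "0 0 -82 57.3 -45.6 1.4 0" --pt "0 0 -82 57.3 -45.6 1.4 0" --pt "0 0 -82 57.3 -45.6 1.4 0" --pt "0 0 -82 57.3 -45.6 1.4 0" --pt "0 0 -82 57.3 -45.6 1.4 0" --pt "0 0 -82 57.3 -45.6 1.4 0" --pt "0 0 -82 57.3 -45.6 1.4 0" --pt "0 0 -82 57.3 -45.6 1.4 0" --pt "0 0 -82 57.3 -45.6 1.4 0" --pt "0 0 -82 57.3 -45.6 1.4 0" --pt "0 0 -82 57.3 -45.6 1.4 0"

```text
time: 1.3
position: [0.5245, -0.0938, 0.203]
orientation: [0.644, 0.765, -0.0, -0.0]
wrist_force: [0.8, -0.6, 0.1]
finger_gap: 0.996
grip_force: 0.0
```

```bash
python3 -c "
from h import *
plan([.597,.015,.2],99.8)"
```

```text
turn [-0.01  0.    0.03] shift [9.49 9.   0.3 ] rows>= 2.6 t 1.3
```

step_arm --pt "0 0 0 9.5 9 0.3 0" --pt "0 0 0 9.5 9 0.3 0" --pt "0 0 0 9.5 9 0.3 0" --pt "0 0 0 9.5 9 0.3 0"

```text
time: 1.7
position: [0.5979, 0.0164, 0.1995]
orientation: [0.643, 0.766, 0.0, -0.0]
wrist_force: [0.1, 0.2, -0.6]
finger_gap: 0.998
grip_force: 0.0
```

```bash
python3 - <<'E'
from h import *
s=snap('wrist','wrist1'); print(r.observe()['position'],s['fx'],s['cx'],s['cy'],(-s['R'].T@s['t']).round(3),s['R'].round(2).tolist())
crop('wrist1',0,0,560,420,1.4,'w1b')
E
```

```text
[0.59657854 0.01459524 0.19940462] 325.19226210127806 274.4066732399523 207.78133203504373 [0.584 0.1   0.371] [[0.98, 0.17, -0.0], [0.17, -0.94, 0.3], [0.05, -0.29, -0.96]]
```

View pics/w1b.png

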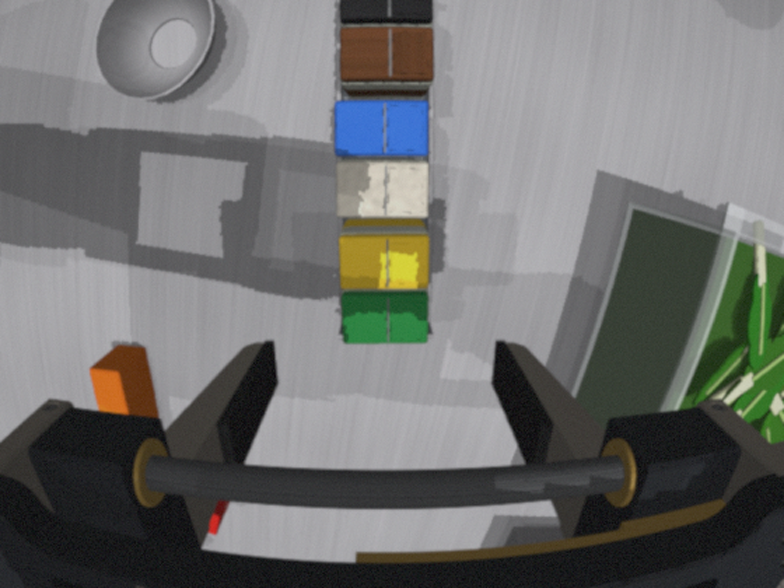

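The wrist view has the row running down the picture: black at the top, brown (387,53), blue (382,128), white (383,189), yellow (385,262), green (386,318), with both fingers well outside the row. Lid corners were read off for measurement.

```bash
python3 - <<'E'
from h import *
T=dict(green=[(342,293),(428,293),(427,343),(344,343)],yellow=[(340,235),(429,235),(429,290),(340,291)],white=[(337,162),(428,162),(428,217),(338,217)],blue=[(335,101),(428,101),(429,155),(336,157)],brown=[(341,27),(433,27),(433,79),(341,80)])
e=np.array([np.cos(.172),np.sin(.172)]);d=np.array([np.sin(.172),-np.cos(.172)]); o=r.observe()['position'][:2]
for n,P in T.items():
    w=px2w('wrist1',np.array(P)/1.4,.096)[:,:2]; m=w.mean(0); print(n,m,'across,along vs TCP',((m-o)@e).round(4),((m-o)@d).round(4),'size',np.ptp(w@e).round(3),np.ptp(w@d).round(3))
plan([.6,-.003,.055],99.8)
E
```

```text
green [ 0.60245 -0.0025 ] across,along vs TCP 0.0029 0.0178 size 0.055 0.035
yellow [0.5955  0.03365] across,along vs TCP 0.0022 -0.019 size 0.056 0.036
white [0.586475 0.07855 ] across,along vs TCP 0.001 -0.0647 size 0.055 0.034
blue [0.579525 0.115075] across,along vs TCP 0.0004 -0.1019 size 0.056 0.034
brown [0.5743 0.1616] across,along vs TCP 0.0032 -0.1486 size 0.055 0.034
turn [-0.06 -0.01  0.17] shift [-1.79  0.05 14.44] rows>= 2.9 t 1.75
```

step_arm --pt "0 0 0 -1.8 0.3 5 0" --pt "0 0 0 -1.8 0.3 9 0" --pt "0 0 0 -1.8 0.3 12 0" --pt "0 0 0 -1.8 0.3 14.4 0" --pt "0 0 0 -1.8 0.3 14.4 0.5" --pt "0 0 0 -1.8 0.3 14.4 0.5" --pt "0 0 0 -1.8 0.3 14.4 0.5" --pt "0 0 0 -1.8 0.3 14.4 0.5" --pt "0 0 0 -1.8 0.3 14.4 0.5" --pt "0 0 0 -1.8 0.3 14.4 0.5" --squeeze 8

```text
time: 2.75
position: [0.6031, -0.0043, 0.0576]
orientation: [0.644, 0.765, 0.0, 0.001]
wrist_force: [-2.2, -1.1, 8.0]
finger_gap: 0.629
grip_force: 8.0
```

step_arm --pt "0 0 0 0 0 0 0.5" --pt "0 0 0 0 0 0 0.5"

```text
time: 2.95
position: [0.6031, -0.0042, 0.0576]
orientation: [0.644, 0.765, 0.0, 0.001]
wrist_force: [-1.3, -0.7, 8.2]
finger_gap: 0.63
grip_force: 8.0
```

The gripper closed while still sinking, so it presses the tin down. I'll relieve that, then drag green to the end wall.

step_arm --pt "0 0 0 0 0 -0.15 0.5" --pt "0 0 0 0 0 -0.25 0.5" --pt "0 0 0 0 0 -0.25 0.5" --pt "0 0 0 -0.3 0 -0.25 0.5" --pt "0 0 0 -0.6 0 -0.25 0.5" --pt "0 0 0 -0.9 0 -0.25 0.5" --pt "0 0 0 -1.2 0 -0.25 0.5" --pt "0 0 0 -1.2 0 -0.25 0.5" --pt "0 0 0 -1.2 0 -0.25 0.5"

```text
time: 3.85
position: [0.6043, -0.016, 0.0586]
orientation: [0.644, 0.765, -0.0, -0.0]
wrist_force: [-1.0, 1.3, -0.9]
finger_gap: 0.629
grip_force: 8.0
```

step_arm --pt "0 0 0 0 0 0 0" --pt "0 0 0 0 0 0 0" --pt "0 0 0 0 0 0 0" --pt "0 0 0 2.5 0 0 0" --pt "0 0 0 5.05 0 0 0" --pt "0 0 0 5.05 0 0 0" --pt "0 0 0 5.05 0 0 0" --pt "0 0 0 5.05 0 0 0.5" --pt "0 0 0 5.05 0 0 0.5" --pt "0 0 0 5.05 0 0 0.5" --pt "0 0 0 5.05 0 0 0.5" --pt "0 0 0 5.05 0 0 0.5" --squeeze 12

```text
time: 5.05
position: [0.5957, 0.0335, 0.0586]
orientation: [0.644, 0.765, -0.0, -0.0]
wrist_force: [-0.7, -0.7, 1.1]
finger_gap: 0.632
grip_force: 12.0
```

step_arm --pt "0 0 0 0.4 0 0 0.5" --pt "0 0 0 0.8 0 0 0.5" --pt "0 0 0 1.2 0 0 0.5" --pt "0 0 0 1.6 0 0 0.5" --pt "0 0 0 2.0 0 0 0.5" --pt "0 0 0 2.4 0 0 0.5" --pt "0 0 0 2.8 0 0 0.5" --pt "0 0 0 3.1 0 0 0.5" --pt "0 0 0 3.3 0 0 0.5" --pt "0 0 0 3.3 0 0 0.5" --pt "0 0 0 3.3 0 0 0.5"

```text
time: 6.15
position: [0.5901, 0.0666, 0.0586]
orientation: [0.644, 0.765, 0.0, -0.0]
wrist_force: [0.2, -0.0, -0.2]
finger_gap: 0.629
grip_force: 12.0
```

step_arm --pt "0 0 0 0 0 0 0" --pt "0 0 0 0 0 0 0" --pt "0 0 0 0 0 0 0" --pt "0 0 0 0 0 -4 0" --pt "0 0 0 0 0 -9 0" --pt "0 0 0 0 0 -12 0" --pt "0 0 0 0 0 -12 0"

```text
time: 6.85
position: [0.593, 0.0667, 0.1835]
orientation: [0.644, 0.765, 0.003, 0.003]
wrist_force: [-0.5, -0.3, 0.0]
finger_gap: 0.999
grip_force: 0.0
```

```bash
python3 -c "
from h import *
plan([.4445,-.268,.2],-9.3)"
```

```text
turn [  0.33  -0.42 109.1 ] shift [-30.45 -20.32  -1.8 ] rows>= 12.7 t 6.85
```

step_arm --pt "0 0 109.1 -30.4 -20.3 -2 0" --pt "0 0 109.1 -30.4 -20.3 -2 0" --pt "0 0 109.1 -30.4 -20.3 -2 0" --pt "0 0 109.1 -30.4 -20.3 -2 0" --pt "0 0 109.1 -30.4 -20.3 -2 0" --pt "0 0 109.1 -30.4 -20.3 -2 0" --pt "0 0 109.1 -30.4 -20.3 -2 0" --pt "0 0 109.1 -30.4 -20.3 -2 0" --pt "0 0 109.1 -30.4 -20.3 -2 0" --pt "0 0 109.1 -30.4 -20.3 -2 0" --pt "0 0 109.1 -30.4 -20.3 -2 0" --pt "0 0 109.1 -30.4 -20.3 -2 0"

```text
time: 8.05
position: [0.4413, -0.2676, 0.1976]
orientation: [0.999, -0.032, -0.001, -0.0]
wrist_force: [0.2, -0.3, -0.1]
finger_gap: 0.999
grip_force: 0.0
```

step_arm --pt "0 0 6 0 0 0 0" --pt "0 0 6 0 0 0 0" --pt "0 0 6 0 0 0 0"

```text
time: 8.35
position: [0.4415, -0.2676, 0.198]
orientation: [0.997, -0.08, -0.0, -0.0]
wrist_force: [0.1, 0.0, 0.2]
finger_gap: 0.998
grip_force: 0.0
```

```bash
python3 -c "
from h import *
plan([.4445,-.268,.2],-9.3); print(r.observe()['qpos'])
snap('wrist','wrist2'); crop('wrist2',0,0,560,420,1.4,'w2b')"
```

```text
turn [-0.03  0.06  0.16] shift [ 0.3  -0.01 -0.2 ] rows>= 0.1 t 8.35
[-5.47809837e-01  2.02712255e-01  1.87988550e+00  4.85361919e-05
  1.06008363e+00  1.18255327e+00]
```

View pics/w2b.png

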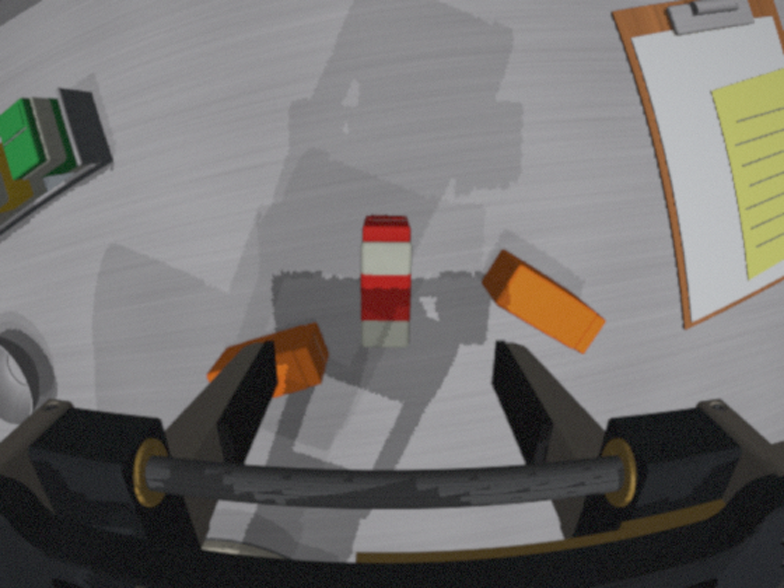

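The wrist view shows the red tin centred between the fingers: lid edge at v≈224, base edge at v≈346, centre u≈386. An orange block's corner at (327,360) is near the left finger, so I'll check that clearance.

```bash
python3 - <<'E'
from h import *
o=r.observe(); Rc=Ro.from_quat(o['orientation'])
w=px2w('wrist2',np.array([(364,224),(410,224),(409,346),(362,346)])/1.4,.058)
print(w,w.mean(0)); print('tool xy',(Rc.inv().apply(w-o['position'])*100).round(2))
for z in(.036,.058): print('orange',z,(Rc.inv().apply(px2w('wrist2',np.array([(327,355),(318,325),(324,385)])/1.4,z)-o['position'])*100).round(2))
E
```

```text
[[ 0.4794 -0.2592  0.058 ]
 [ 0.4744 -0.2905  0.058 ]
 [ 0.3838 -0.2769  0.058 ]
 [ 0.3893 -0.2421  0.058 ]] [ 0.431725 -0.267175  0.058   ]
tool xy [[ 3.6  -1.43 14.01]
 [ 3.61  1.74 14.01]
 [-5.55  1.84 14.02]
 [-5.56 -1.68 14.02]]
orange 0.036 [[ -7.39  -4.67  16.22]
 [ -4.76  -5.28  16.22]
 [-10.2   -5.06  16.22]]
orange 0.058 [[-6.34 -4.36 14.02]
 [-3.89 -4.92 14.02]
 [-8.96 -4.73 14.02]]
```

step_arm --pt "0 0 0 0.4 0.1 4 0" --pt "0 0 0 0.4 0.1 8 0" --pt "0 0 0 0.4 0.1 12 0" --pt "0 0 0 0.4 0.1 15 0" --pt "0 0 0 0.4 0.1 17 0" --pt "0 0 0 0.4 0.1 17.6 0" --pt "0 0 0 0.4 0.1 17.6 0" --pt "0 0 0 0.4 0.1 17.6 0" --pt "0 0 0 0.4 0.1 17.6 0.8" --pt "0 0 0 0.4 0.1 17.6 0.8" --pt "0 0 0 0.4 0.1 17.6 0.8" --pt "0 0 0 0.4 0.1 17.6 0.8" --squeeze 25

```text
time: 9.6
position: [0.4459, -0.2696, 0.023]
orientation: [0.997, -0.081, 0.0, 0.0]
wrist_force: [-1.2, 0.1, 1.3]
finger_gap: 0.675
grip_force: 0.0
```

step_arm --pt "0 0 0 0 0 0 0.8" --pt "0 0 0 0 0 0 0.8" --pt "0 0 0 0 0 0 0.8" --pt "0 0 0 0 0 0 0.8"

```text
time: 10.0
position: [0.4457, -0.2694, 0.0226]
orientation: [0.997, -0.081, -0.0, -0.0]
wrist_force: [-0.6, 0.1, 0.5]
finger_gap: 0.39
grip_force: 25.0
```

step_arm --pt "0 0 0 0 0 -2 0.8" --pt "0 0 0 0 0 -5 0.8" --pt "0 0 0 0 0 -9 0.8" --pt "0 0 0 0 0 -13 0.8" --pt "0 0 0 0 0 -16 0.8" --pt "0 0 0 0 0 -16 0.8"

```text
time: 10.6
position: [0.4479, -0.2708, 0.1867]
orientation: [0.997, -0.081, 0.003, 0.002]
wrist_force: [0.8, 0.4, -1.4]
finger_gap: 0.387
grip_force: 25.0
```

```bash
python3 -c "
from h import *
plan([.50,-.228,.18],-24.5,45);plan([.57,-.26,.15],-24.5,90)"
```

```text
turn [-5.86 44.34 14.42] shift [ 4.45 -5.07  0.68] rows>= 5.5 t 10.6
turn [-11.82  89.03  11.98] shift [11.85 -3.05  3.74] rows>= 10.5 t 10.6
```

step_arm --pt "-5.9 44.3 14.4 4.4 -5 0.7 0.8" --pt "-5.9 44.3 14.4 4.4 -5 0.7 0.8" --pt "-5.9 44.3 14.4 4.4 -5 0.7 0.8" --pt "-5.9 44.3 14.4 4.4 -5 0.7 0.8" --pt "-5.9 44.3 14.4 4.4 -5 0.7 0.8" --pt "-5.9 44.3 14.4 4.4 -5 0.7 0.8" --pt "-5.9 44.3 14.4 4.4 -5 0.7 0.8" --pt "-5.9 44.3 14.4 4.4 -5 0.7 0.8"

```text
time: 11.4
position: [0.4961, -0.2261, 0.1947]
orientation: [0.91, -0.198, 0.355, 0.078]
wrist_force: [0.0, 0.6, -0.9]
finger_gap: 0.392
grip_force: 25.0
```

```bash
python3 -c "
from h import *
plan([.57,-.26,.15],-24.5,90); print(r.observe()['qpos'])"
```

```text
turn [1.000e-01 4.733e+01 4.000e-02] shift [2.95 0.01 8.8 ] rows>= 5.5 t 11.4
[-4.30359654e-01  1.66982627e-02  2.38001102e+00  5.42246350e-01
  1.29860628e-04  1.02660564e+00]
```

J5 has reached its lower limit (0) at about 42° of tilt, so the full 90° can't be done from a straight-down grasp. I'll lay the tin back down flat and regrasp with the tool tilted back 60°, so standing it up needs only 30° of forward tilt.

```bash
python3 -c "
from h import *
plan([.50,-.228,.12],-24.5,0);plan([.50,-.228,.024],-24.5,0)"
```

```text
turn [ 1.000e-01 -4.267e+01 -4.000e-02] shift [-4.74  0.    5.79] rows>= 5.0 t 11.4
turn [ 1.000e-01 -4.267e+01 -4.000e-02] shift [-1.125e+01 -1.000e-02  1.285e+01] rows>= 5.0 t 11.4
```

step_arm --pt "0 -42.7 0 -4.7 0 5.8 0.8" --pt "0 -42.7 0 -4.7 0 5.8 0.8" --pt "0 -42.7 0 -4.7 0 5.8 0.8" --pt "0 -42.7 0 -4.7 0 5.8 0.8" --pt "0 -42.7 0 -4.7 0 5.8 0.8" --pt "0 -42.7 0 -4.7 0 5.8 0.8" --pt "0 -42.7 0 -4.7 0 5.8 0.8"

```text
time: 12.1
position: [0.5036, -0.2294, 0.1203]
orientation: [0.977, -0.213, -0.0, 0.001]
wrist_force: [0.2, -0.0, -1.6]
finger_gap: 0.388
grip_force: 25.0
```

```bash
python3 -c "
from h import *
plan([.50,-.228,.024],-24.5,0); print(r.observe()['qpos'])"
```

```text
turn [ 0.06 -0.   -0.05] shift [-0.39  0.01  9.63] rows>= 1.9 t 12.1
[-4.29497978e-01  3.53635247e-01  1.87133315e+00 -1.37045537e-03
  9.16594407e-01  1.57065702e+00]
```

step_arm --pt "0 0 0 0 0 3 0.8" --pt "0 0 0 0 0 6 0.8" --pt "0 0 0 0 0 8 0.8" --pt "0 0 0 0 0 9 0.8" --pt "0 0 0 0 0 9.5 0.8" --pt "0 0 0 0 0 9.7 0.8" --pt "0 0 0 0 0 9.7 0.8" --pt "0 0 0 0 0 9.7 0.8"

```text
time: 12.9
position: [0.5025, -0.2291, 0.0254]
orientation: [0.977, -0.213, 0.001, 0.001]
wrist_force: [0.8, 0.2, -1.1]
finger_gap: 0.391
grip_force: 25.0
```

step_arm --pt "0 0 0 0 0 0.1 0.8" --pt "0 0 0 0 0 0.2 0.8" --pt "0 0 0 0 0 0.25 0.8" --pt "0 0 0 0 0 0.25 0.8"

```text
time: 13.3
position: [0.5023, -0.229, 0.0226]
orientation: [0.977, -0.213, 0.001, 0.001]
wrist_force: [-0.5, 0.4, 4.6]
finger_gap: 0.391
grip_force: 25.0
```

step_arm --pt "0 0 0 0 0 -0.2 0.4" --pt "0 0 0 0 0 -0.2 0" --pt "0 0 0 0 0 -0.2 0" --pt "0 0 0 0 0 -0.2 0" --pt "0 0 0 0 0 -0.2 0" --pt "0 0 0 0 0 -4 0" --pt "0 0 0 0 0 -9 0" --pt "0 0 0 0 0 -14 0" --pt "0 0 0 0 0 -18 0"

```text
time: 14.2
position: [0.5021, -0.2287, 0.2049]
orientation: [0.977, -0.213, 0.002, 0.001]
wrist_force: [0.5, -0.9, -0.4]
finger_gap: 0.998
grip_force: 0.0
```

```bash
python3 -c "
from h import *
plan([.59,-.268,.2],-24.5,-60);plan([.581,-.265,.086],-24.5,-60)"
```

```text
turn [ 3.000e-02 -6.019e+01 -8.000e-02] shift [ 9.63 -0.08  0.52] rows>= 7.0 t 14.2
turn [ 3.000e-02 -6.019e+01 -8.000e-02] shift [8.650e+00 1.000e-02 1.192e+01] rows>= 7.0 t 14.2
```

step_arm --pt "0 -60 0 9.6 0 0.5 0" --pt "0 -60 0 9.6 0 0.5 0" --pt "0 -60 0 9.6 0 0.5 0" --pt "0 -60 0 9.6 0 0.5 0" --pt "0 -60 0 9.6 0 0.5 0" --pt "0 -60 0 9.6 0 0.5 0" --pt "0 -60 0 9.6 0 0.5 0" --pt "0 -60 0 9.6 0 0.5 0" --pt "0 -60 0 9.6 0 0.5 0" --pt "0 -60 0 9.6 0 0.5 0"

```text
time: 15.2
position: [0.5892, -0.2685, 0.1968]
orientation: [0.847, -0.185, -0.488, -0.106]
wrist_force: [-0.9, -0.7, 0.3]
finger_gap: 0.999
grip_force: 0.0
```

```bash
python3 - <<'E'
from h import *
print(r.observe()['qpos']); plan([.581,-.265,.086],-24.5,-60); plan([.4863,-.2217,.027],-24.5,-60)
snap('top','top1'); snap('wrist','wrist3')
a=cv2.imread('pics/top1.png')[130:290,290:500]; b=cv2.imread('pics/wrist3.png')
a=cv2.resize(a,(400,305)); b=cv2.resize(b,(400,300)); cv2.imwrite('pics/m3.png',np.hstack([a[:300],b]))
E
```

```text
[-4.29314361e-01  1.06920761e+00  7.75103090e-01 -1.57286511e-03
  2.34176418e+00  1.57029416e+00]
turn [-0.02 -0.16 -0.08] shift [9.13 0.01 6.33] rows>= 2.2 t 15.2
turn [-0.02 -0.16 -0.08] shift [ 9.  -0.  18.3] rows>= 4.1 t 15.2
```

View pics/m3.png

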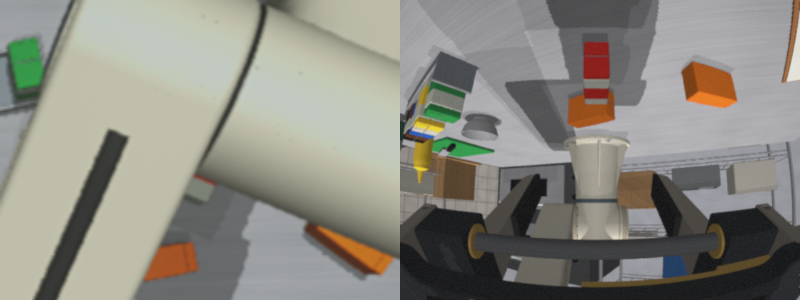

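The wrist view (right half) shows the red tin lying on the finger centre line (u≈596), clear of the orange block behind it. Advance and grip.

step_arm --pt "0 0 0 4.5 0 3 0" --pt "0 0 0 9.1 0 6.3 0" --pt "0 0 0 9.1 0 9 0" --pt "0 0 0 9 0 12 0" --pt "0 0 0 9 0 15 0" --pt "0 0 0 9 0 17 0" --pt "0 0 0 9 0 18.3 0" --pt "0 0 0 9 0 18.3 0" --pt "0 0 0 9 0 18.3 0" --pt "0 0 0 9 0 18.3 0.8" --pt "0 0 0 9 0 18.3 0.8" --pt "0 0 0 9 0 18.3 0.8"

```text
time: 16.5
position: [0.4865, -0.2218, 0.0278]
orientation: [0.847, -0.185, -0.488, -0.106]
wrist_force: [-0.0, -0.5, 0.5]
finger_gap: 0.761
grip_force: 0.0
```

step_arm --pt "0 0 0 0 0 0 0.8" --pt "0 0 0 0 0 0 0.8" --pt "0 0 0 0 0 0 0.8" --pt "0 0 0 0 0 0 0.8" --pt "0 0 0 0 0 0 0.8"

```text
time: 17.0
position: [0.486, -0.2216, 0.0276]
orientation: [0.847, -0.185, -0.488, -0.106]
wrist_force: [-0.0, -0.2, 0.6]
finger_gap: 0.396
grip_force: 25.0
```

```bash
python3 -c "
from h import *
plan([.51,-.233,.18],-24.5,-60);plan([.58,-.265,.2],-24.5,30);print(r.observe()['qpos'])"
```

```text
turn [-0.02 -0.08 -0.08] shift [-11.86   0.06  -9.94] rows>= 3.1 t 17.0
turn [ 5.000e-02  8.992e+01 -8.000e-02] shift [ -9.73   0.06 -17.6 ] rows>= 10.5 t 17.0
[-4.29607551e-01  1.07259978e+00  1.18240000e+00 -1.45483756e-03
  1.93232864e+00  1.57065548e+00]
```

step_arm --pt "0 0 0 -3 0 -2.5 0.8" --pt "0 0 0 -7 0 -6 0.8" --pt "0 0 0 -11.9 0 -9.9 0.8" --pt "0 0 0 -11.9 0 -9.9 0.8" --pt "0 90 0 -9.7 0 -17.6 0.8" --pt "0 90 0 -9.7 0 -17.6 0.8" --pt "0 90 0 -9.7 0 -17.6 0.8" --pt "0 90 0 -9.7 0 -17.6 0.8" --pt "0 90 0 -9.7 0 -17.6 0.8" --pt "0 90 0 -9.7 0 -17.6 0.8" --pt "0 90 0 -9.7 0 -17.6 0.8" --pt "0 90 0 -9.7 0 -17.6 0.8"

```text
time: 18.2
position: [0.5803, -0.2645, 0.2004]
orientation: [0.974, -0.212, 0.079, 0.018]
wrist_force: [0.6, 0.3, -1.7]
finger_gap: 0.391
grip_force: 25.0
```

```bash
python3 -c "
from h import *
plan([.58,-.265,.2],-24.5,30);print(r.observe()['qpos'])"
```

```text
turn [ 0.08 20.75 -0.04] shift [-0.02  0.06  0.04] rows>= 2.4 t 18.2
[-4.29456613e-01  3.02538083e-01  1.75064323e+00 -1.15061864e-03
  9.27050196e-01  1.57051892e+00]
```

step_arm --pt "0 20.8 0 0 0 0 0.8" --pt "0 20.8 0 0 0 0 0.8" --pt "0 20.8 0 0 0 0 0.8" --pt "0 20.8 0 0 0 0 0.8" --pt "0 20.8 0 0 0 0 0.8"

```text
time: 18.7
position: [0.5803, -0.2645, 0.1997]
orientation: [0.945, -0.206, 0.249, 0.055]
wrist_force: [0.3, -0.5, -0.0]
finger_gap: 0.387
grip_force: 25.0
```

```bash
python3 - <<'E'
from h import *
plan([.58,-.265,.2],-24.5,30);plan([.58,-.265,.08],-24.5,30);print(r.observe()['qpos'])
snap('scene','scene2'); print(w2px('scene2',[.58,-.265,.15])); p=w2px('scene2',[.58,-.265,.18])[0].astype(int)
crop('scene2',p[0]-70,max(p[1]-80,0),p[0]+70,max(p[1]-80,0)+150,4,'sc2')
E
```

```text
turn [ 0.08  0.47 -0.02] shift [ 0.01  0.06 -0.03] rows>= 0.1 t 18.7
turn [ 0.08  0.47 -0.02] shift [-5.91  0.05 10.41] rows>= 2.4 t 18.7
[-4.29775233e-01  1.73671722e-01  2.03451959e+00 -9.32043518e-04
  4.17945645e-01  1.57008870e+00]
[[126.3 179.8]]
```

View pics/sc2.png

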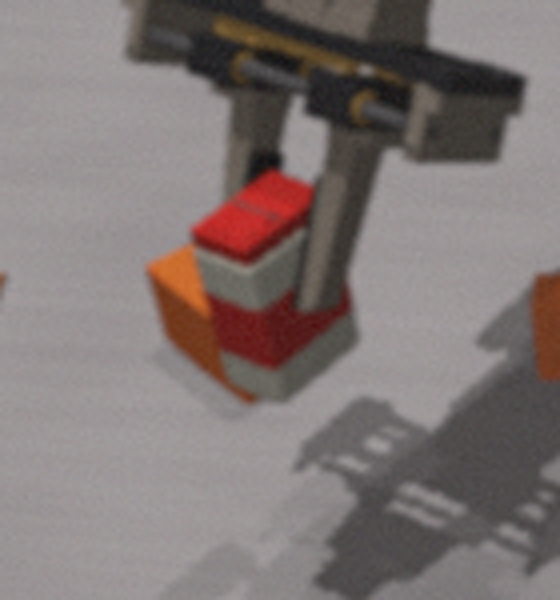

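The tin hangs upright, lid up, in the fingers. Now lower it.

step_arm --pt "0 0.4 0 -1.5 0 2.6 0.8" --pt "0 0.4 0 -3 0 5.2 0.8" --pt "0 0.4 0 -4.5 0 7.8 0.8" --pt "0 0.4 0 -6 0 10.4 0.8" --pt "0 0.4 0 -7 0 12.2 0.8" --pt "0 0.4 0 -7.3 0 12.8 0.8" --pt "0 0.4 0 -7.3 0 12.8 0.8" --pt "0 0.4 0 -7.3 0 12.8 0.8"

```text
time: 19.55
position: [0.5814, -0.2651, 0.0533]
orientation: [0.944, -0.205, 0.254, 0.056]
wrist_force: [0.3, 0.3, -0.6]
finger_gap: 0.394
grip_force: 25.0
```

```bash
python3 -c "
from h import *
plan([.58,-.265,.042],-24.5,30);print(r.observe()['qpos'])"
```

```text
turn [ 0.08 -0.11 -0.02] shift [-0.68  0.04  0.91] rows>= 0.2 t 19.55
[-0.43010678  0.43126238  2.13198137 -0.00342421  0.05289165  1.57240263]
```

step_arm --pt "0 0 0 1.7 0 1 0.8" --pt "0 0 0 3.5 0 2 0.8" --pt "0 0 0 5.2 0 3 0.8" --pt "0 0 0 5.2 0 3 0.8" --pt "0 0 0 5.2 0 3 0.8"

```text
time: 20.05
position: [0.6351, -0.2897, 0.0536]
orientation: [0.944, -0.205, 0.254, 0.056]
wrist_force: [-1.3, 0.6, -1.8]
finger_gap: 0.387
grip_force: 25.0
```

```bash
python3 -c "
from h import *
plan([.636,-.290,.042],-24.5,30);print(r.observe()['qpos'])"
```

```text
turn [ 0.08 -0.11 -0.02] shift [-0.49 -0.01  1.05] rows>= 0.2 t 20.05
[-0.42993493  0.49106582  2.00686793 -0.00225737  0.1182136   1.57134336]
```

step_arm --pt "0 0 0 -0.2 0 0.4 0.8" --pt "0 0 0 -0.4 0 0.7 0.8" --pt "0 0 0 -0.5 0 0.87 0.8" --pt "0 0 0 -0.5 0 0.87 0.8" --pt "0 0 0 -0.5 0 0.87 0.8"

```text
time: 20.55
position: [0.6345, -0.2893, 0.0435]
orientation: [0.944, -0.205, 0.254, 0.056]
wrist_force: [-8.3, 5.4, 14.7]
finger_gap: 0.393
grip_force: 25.0
```

step_arm --pt "0 0 0 0.05 0 -0.1 0.8" --pt "0 0 0 0.05 0 -0.1 0.8" --pt "0 0 0 0.05 0 -0.1 0.8"

```text
time: 20.85
position: [0.6343, -0.2893, 0.0435]
orientation: [0.944, -0.205, 0.253, 0.056]
wrist_force: [-4.5, 1.7, 6.6]
finger_gap: 0.392
grip_force: 25.0
```

step_arm --pt "0 0 0 0.05 0 -0.08 0.8" --pt "0 0 0 0.05 0 -0.08 0.5" --pt "0 0 0 0.05 0 -0.08 0.3" --pt "0 0 0 0.05 0 -0.08 0" --pt "0 0 0 0.05 0 -0.08 0" --pt "0 0 0 0 0 -0.08 0" --pt "0 0 0 0 0 -3 0" --pt "0 0 0 0 0 -7 0" --pt "0 0 0 0 0 -11 0" --pt "0 0 0 0 0 -15 0" --pt "0 0 0 0 0 -15 0"

```text
time: 21.95
position: [0.5669, -0.2584, 0.1783]
orientation: [0.943, -0.205, 0.256, 0.056]
wrist_force: [0.8, 0.2, 0.5]
finger_gap: 1.002
grip_force: 0.0
```

```bash
python3 -c "
from h import *
plan([.625,-.285,.2],65.5,0);plan([.625,-.285,.2],-114.5,0)"
```

```text
turn [ 23.9  -23.78 -87.73] shift [6.61 0.01 1.36] rows>= 10.9 t 21.95
turn [-23.77 -23.89  87.65] shift [6.61 0.01 1.36] rows>= 10.9 t 21.95
```

step_arm --pt "23.9 -23.8 -87.7 6.9 0 1.5 0" --pt "23.9 -23.8 -87.7 6.9 0 1.5 0" --pt "23.9 -23.8 -87.7 6.9 0 1.5 0" --pt "23.9 -23.8 -87.7 6.9 0 1.5 0" --pt "23.9 -23.8 -87.7 6.9 0 1.5 0" --pt "23.9 -23.8 -87.7 6.9 0 1.5 0" --pt "23.9 -23.8 -87.7 6.9 0 1.5 0" --pt "23.9 -23.8 -87.7 6.9 0 1.5 0" --pt "23.9 -23.8 -87.7 6.9 0 1.5 0" --pt "23.9 -23.8 -87.7 6.9 0 1.5 0" --pt "23.9 -23.8 -87.7 6.9 0 1.5 0" --pt "23.9 -23.8 -87.7 6.9 0 1.5 0"

```text
time: 23.15
position: [0.6287, -0.2858, 0.1935]
orientation: [0.84, 0.542, -0.003, -0.003]
wrist_force: [-0.5, 0.1, 0.1]
finger_gap: 0.999
grip_force: 0.0
```

```bash
python3 - <<'E'
from h import *
plan([.633,-.2887,.2],65.5,0)
snap('wrist','wrist4'); snap('scene','scene3')
a=cv2.resize(cv2.imread('pics/wrist4.png'),(640,480)); p=w2px('scene3',[.633,-.289,.05])[0].astype(int)
b=cv2.imread('pics/scene3.png')[p[1]-40:p[1]+40,max(p[0]-40,0):p[0]+40]; b=cv2.resize(b,(160,160),interpolation=cv2.INTER_CUBIC)
c=np.zeros((480,800,3),np.uint8); c[:,:640]=a; c[:160,640:]=b; cv2.imwrite('pics/m4.png',c)
E
```

```text
turn [-0.47  0.04  0.17] shift [-0.09  0.51 -0.66] rows>= 0.2 t 23.15
```

View pics/m4.png

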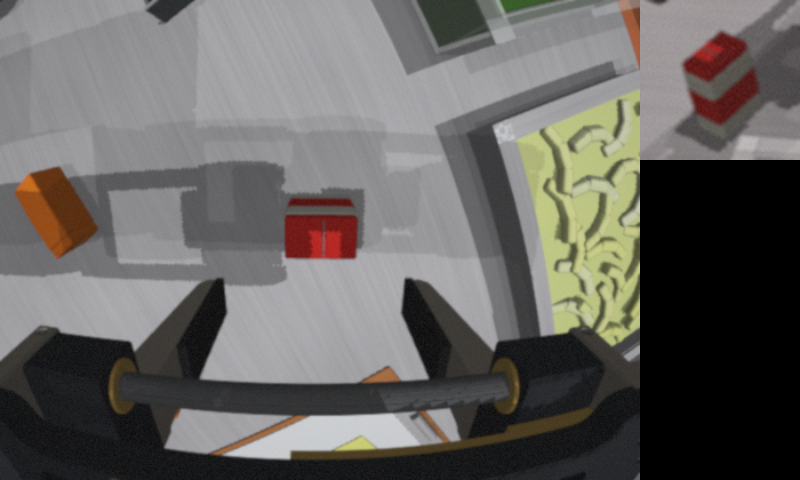

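The tin stands upright on the bench; its lid spans (286,214)–(357,258) and is square with the gripper. Measure, then grip across the 58 mm.

```bash
python3 - <<'E'
from h import *
w=px2w('wrist4',np.array([(286,214),(357,214),(357,258),(286,258)])/1.1429,.092); m=w.mean(0); print(w[:,:2],m)
plan([m[0],m[1],.056],65.5,0)
a=w[1]-w[0];print(np.degrees(np.arctan2(a[1],a[0])))
E
```

```text
[[ 0.6166 -0.2601]
 [ 0.6657 -0.282 ]
 [ 0.6522 -0.3149]
 [ 0.6013 -0.2921]] [ 0.63395  -0.287275  0.092   ]
turn [-0.41 -0.04 -0.18] shift [ 0.11  0.71 13.77] rows>= 2.8 t 23.25
-24.038234059175554
```

step_arm --pt "-0.4 0 0 0.1 0.6 3 0" --pt "-0.4 0 0 0.1 0.6 6.5 0" --pt "-0.4 0 0 0.1 0.6 10 0" --pt "-0.4 0 0 0.1 0.6 12.5 0" --pt "-0.4 0 0 0.1 0.6 13.7 0" --pt "-0.4 0 0 0.1 0.6 13.7 0" --pt "-0.4 0 0 0.1 0.6 13.7 0" --pt "-0.4 0 0 0.1 0.6 13.7 0" --pt "-0.4 0 0 0.1 0.6 13.7 0.6" --pt "-0.4 0 0 0.1 0.6 13.7 0.6" --pt "-0.4 0 0 0.1 0.6 13.7 0.6" --pt "-0.4 0 0 0.1 0.6 13.7 0.6" --squeeze 20

```text
time: 24.45
position: [0.6328, -0.2873, 0.0582]
orientation: [0.841, 0.541, 0.0, 0.0]
wrist_force: [0.3, 0.6, -0.0]
finger_gap: 0.672
grip_force: 0.0
```

step_arm --pt "0 0 0 0 0 0 0.6" --pt "0 0 0 0 0 0 0.6" --pt "0 0 0 0 0 0 0.6" --pt "0 0 0 0 0 -1 0.6" --pt "0 0 0 0 0 -3.5 0.6" --pt "0 0 0 0 0 -8 0.6" --pt "0 0 0 0 0 -13 0.6" --pt "0 0 0 0 0 -16 0.6" --pt "0 0 0 0 0 -16 0.6"

```text
time: 25.35
position: [0.6352, -0.2885, 0.2243]
orientation: [0.841, 0.541, 0.002, 0.004]
wrist_force: [0.3, 0.9, -0.8]
finger_gap: 0.63
grip_force: 20.0
```

```bash
python3 - <<'E'
from h import *
plan([.597,.027,.22],99.8,0)
E
```

```text
turn [  0.51   0.16 -34.33] shift [ 27.11 -16.58   0.28] rows>= 6.4 t 25.35
```

step_arm --pt "0.5 0 -34.3 27.1 -16.6 0.3 0.6" --pt "0.5 0 -34.3 27.1 -16.6 0.3 0.6" --pt "0.5 0 -34.3 27.1 -16.6 0.3 0.6" --pt "0.5 0 -34.3 27.1 -16.6 0.3 0.6" --pt "0.5 0 -34.3 27.1 -16.6 0.3 0.6" --pt "0.5 0 -34.3 27.1 -16.6 0.3 0.6" --pt "0.5 0 -34.3 27.1 -16.6 0.3 0.6" --pt "0.5 0 -34.3 27.1 -16.6 0.3 0.6" --pt "0.5 0 -34.3 27.1 -16.6 0.3 0.6"

```text
time: 26.25
position: [0.594, 0.0276, 0.2144]
orientation: [0.644, 0.765, -0.003, -0.004]
wrist_force: [0.3, -0.0, -0.5]
finger_gap: 0.631
grip_force: 20.0
```

```bash
python3 - <<'E'
from h import *
plan([.597,.027,.22],99.8,0)
s=snap('top','top2'); snap('wrist','wrist5')
w=cv2.resize(cv2.imread('pics/wrist5.png'),(500,375)); t=cv2.imread('pics/top2.png')[140:215,185:325]
c=np.zeros((560,800,3),np.uint8); c[:375,:500]=w
t=cv2.resize(t,None,fx=300/140,fy=300/140,interpolation=cv2.INTER_CUBIC); c[:t.shape[0],500:]=t
# enlarged lower-middle part of the wrist view
z=cv2.imread('pics/wrist5.png')[130:300,200:360]; z=cv2.resize(z,None,fx=1.875,fy=1.875,interpolation=cv2.INTER_CUBIC); c[200:200+z.shape[0],500:800]=z
cv2.imwrite('pics/m5.png',c)
E
```

```text
turn [-0.5  -0.1   0.02] shift [-0.11  0.28 -0.56] rows>= 0.1 t 26.25
```

View pics/m5.png

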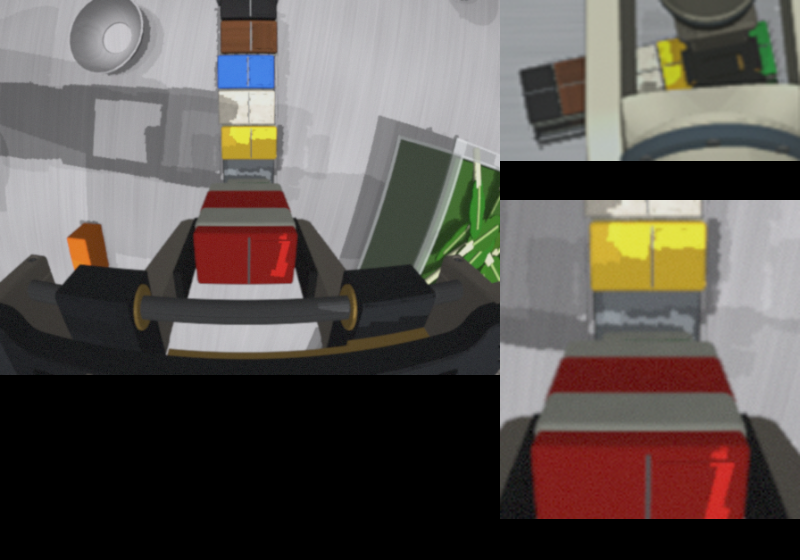

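The wrist view shows the five tins packed tight toward the black end, yellow lid (590–706, 222–290 in the inset), with open rack floor beside it. Red hangs upright above the gap and hides green.

```bash
python3 - <<'E'
from h import *
d=np.array([np.sin(.172),-np.cos(.172)]); e=np.array([np.cos(.172),np.sin(.172)])
P=[(590,222),(706,222),(706,290),(590,290)]
w=px2w('wrist5',[((x-500)/1.875+199.8,(y-200)/1.875+129.8) for x,y in P],.096)[:,:2]; m=w.mean(0); print('yellow',m,np.ptp(w@d),np.ptp(w@e))
# rack wall to wall from the top view and green's far edge in top2 by colour
i=cv2.imread('pics/top2.png').astype(int); s=np.zeros(i.shape[:2],np.uint8)
s[((i[...,1]>i[...,2]*1.6)&(i[...,1]>i[...,0]*1.6)&(i[...,1]>80))]=1
v,u=np.nonzero(s[150:205,285:320]); w=px2w('top2',np.c_[u+285,v+150],.096)[:,:2]; a=(w-m)@d; print('green px',len(a),'along from yellow',np.percentile(a,[2,50,98]).round(4),'across',np.percentile((w-m)@e,[2,98]).round(4))
t=m+.041*d; print('target',t); plan([*t,.1],99.8,0)
E
```

```text
yellow [0.5906   0.066975] 0.0333536274828004 0.05645689153194455
green px 140 along from yellow [0.0796 0.0892 0.0954] across [-0.0271  0.0236]
target [0.59761728 0.02657998]
turn [-0.49 -0.11 -0.09] shift [-0.08  0.42 11.45] rows>= 2.3 t 26.35
```

step_arm --pt "-0.5 0 0 -0.1 0.4 0 0.6" --pt "-0.5 0 0 -0.1 0.4 1.5 0.6" --pt "-0.5 0 0 -0.1 0.4 3 0.6" --pt "-0.5 0 0 -0.1 0.4 4.5 0.6" --pt "-0.5 0 0 -0.1 0.4 4.5 0.6" --pt "-0.5 0 0 -0.1 0.4 4.5 0.6"

```text
time: 26.95
position: [0.5975, 0.0278, 0.169]
orientation: [0.644, 0.765, 0.0, -0.001]
wrist_force: [-0.5, 0.2, -0.9]
finger_gap: 0.632
grip_force: 20.0
```

```bash
python3 - <<'E'
from h import *
plan([.5976,.0266,.066],99.8,0)
E
```

```text
turn [-0.06 -0.15 -0.03] shift [-0.15  0.   10.29] rows>= 2.1 t 26.95
```

step_arm --pt "0 0 0 -0.1 0 0.5 0.6" --pt "0 0 0 -0.1 0 1.5 0.6" --pt "0 0 0 -0.1 0 3 0.6" --pt "0 0 0 -0.1 0 4.5 0.6" --pt "0 0 0 -0.1 0 6 0.6" --pt "0 0 0 -0.1 0 7.5 0.6" --pt "0 0 0 -0.1 0 9 0.6" --pt "0 0 0 -0.1 0 9.8 0.6" --pt "0 0 0 -0.1 0 9.8 0.6" --pt "0 0 0 -0.1 0 9.8 0.6"

```text
time: 27.95
position: [0.5983, 0.0271, 0.0719]
orientation: [0.644, 0.765, 0.001, -0.001]
wrist_force: [0.0, -0.4, -1.2]
finger_gap: 0.631
grip_force: 20.0
```

step_arm --pt "0 0 0 0 0 0.3 0.6" --pt "0 0 0 0 0 0.5 0.6" --pt "0 0 0 0 0 0.7 0.6" --pt "0 0 0 0 0 0.8 0.6" --pt "0 0 0 0 0 0.9 0.6" --pt "0 0 0 0 0 0.9 0.6" --pt "0 0 0 0 0 0.9 0.6"

```text
time: 28.65
position: [0.5982, 0.0272, 0.0629]
orientation: [0.644, 0.765, 0.001, -0.001]
wrist_force: [0.2, -0.1, -0.1]
finger_gap: 0.631
grip_force: 20.0
```

step_arm --pt "0 0 0 0 0 0.05 0.6" --pt "0 0 0 0 0 0.05 0.6" --pt "0 0 0 0 0 0.05 0.6"

```text
time: 28.95
position: [0.5981, 0.0272, 0.0624]
orientation: [0.644, 0.765, 0.001, -0.001]
wrist_force: [1.1, 0.2, -1.1]
finger_gap: 0.626
grip_force: 20.0
```

Still bearing the weight, so a little lower.

step_arm --pt "0 0 0 0 0 0.05 0.6" --pt "0 0 0 0 0 0.1 0.6" --pt "0 0 0 0 0 0.1 0.6"

```text
time: 29.25
position: [0.5982, 0.0272, 0.062]
orientation: [0.644, 0.765, 0.001, -0.001]
wrist_force: [-2.1, 0.5, 6.8]
finger_gap: 0.632
grip_force: 20.0
```

On the floor (6.8 N up). I'll open slowly, then lift straight up.

step_arm --pt "0 0 0 0 0 -0.05 0.6" --pt "0 0 0 0 0 -0.05 0.3" --pt "0 0 0 0 0 -0.05 0.1" --pt "0 0 0 0 0 -0.05 0" --pt "0 0 0 0 0 -0.05 0" --pt "0 0 0 0 0 -0.05 0" --pt "0 0 0 0 0 -2 0" --pt "0 0 0 0 0 -6 0" --pt "0 0 0 0 0 -11 0" --pt "0 0 0 0 0 -15 0" --pt "0 0 0 0 0 -15 0"

```text
time: 30.35
position: [0.6015, 0.027, 0.2175]
orientation: [0.644, 0.765, 0.004, 0.003]
wrist_force: [0.3, 0.3, -0.2]
finger_gap: 0.996
grip_force: 0.0
```

```bash
python3 - <<'E'
from h import *
s=snap('wrist','wrist6'); i=cv2.cvtColor(s['pixels'],cv2.COLOR_RGB2HSV); o=r.observe(); print(o['position'],o['finger_gap'],o['time'])
d=np.array([np.sin(.172),-np.cos(.172)]); e=np.array([np.cos(.172),np.sin(.172)])
H,S,V=i[...,0],i[...,1],i[...,2]
for n,m in dict(green=(H>45)&(H<75),yellow=(H>20)&(H<33),red=(H<4)|(H>176),blue=(H>105)&(H<125)).items():
    m=(m&(S>140)&(V>60)).astype(np.uint8); m[:,:225]=0; m[:,330:]=0; m[270:]=0
    k,l,st,c=cv2.connectedComponentsWithStats(m)
    for j in range(1,k):
        if st[j,4]<300: continue
        v,u=np.nonzero(l==j); w=px2w('wrist6',np.c_[u,v],.096)[:,:2]; q=cv2.minAreaRect(np.c_[w@d,w@e].astype(np.float32)*1000)
        print(n,st[j],'along',np.percentile(w@d,[1,99]).round(4),'across',np.percentile(w@e,[1,99]).round(4),'rect',np.round(q[0],1),np.round(q[1],1),round(q[2],1))
E
```

```text
[0.59986785 0.02687657 0.21439188] 1.0002207339516733 30.4
green [ 241  222   56   33 1642] along [0.0978 0.1307] across [0.5669 0.6193] rect [113.8 593.2] [53.8 34. ] 89.8
yellow [ 238  139   61   38 2142] along [0.0183 0.0511] across [0.566  0.6203] rect [ 34.7 592.9] [33.8 55. ] 0.9
red [ 241  183   59   36 1983] along [0.0586 0.0927] across [0.5678 0.6211] rect [ 75.7 594.5] [54.6 34.3] 89.8
blue [ 234   61   62   37 2163] along [-0.0528 -0.0208] across [0.5632 0.6171] rect [-36.5 590.2] [54.1 33.1] 89.7
```

Red sits 41 mm from yellow and 38 mm from green, square within 1°, in line with the others across the rack, and on the floor: contact came at TCP z = 62 mm, the 58 mm grip height plus the 4 mm floor. I'm handing it in.

```bash
python3 -c "
from h import *
print(r.job_done())"
```

```text
the job is handed in; nothing more can be done
None
```

I handed the job in at about 30 s: the red tin stands upright and square on the rack floor between yellow (41 mm) and green (38 mm), the arm never went near the bottle, bowl or can, and the hand-in reported no verdict.

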